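# Index the rotary specimen table by one hole

## Robot

A 6-joint arm with a two-finger parallel gripper is mounted at the origin on a cart in front of the work surface, level with it; the furniture and walls round the work are solid. World frame = base frame: x ahead of the robot, y to its left, z up, the work surface at z = 0. Lengths are in m, angles in rad, forces in N, time in s.
With the tool pointing down it reaches from about 0.325 to 0.85 m from the base axis. Payload 4.4 kg.
Tool frame: the origin (TCP) lies between the finger pads; the fingertips stand 14 mm ahead of it and the grasp point (between the pads) lies 5 mm behind it; z points along the fingers, y is the line along which they close (so a half turn about z gives the same grasp; the last joint's range is limited). The gripper opens to 94 mm and grips with 3 to 60 N. Pads are 16 mm wide; open, the fingers measure 119 mm over their backs; the gripper's body (75 mm by 177 mm) begins 78 mm behind the grasp point.
Start: joints at [1.194, 0.207, 1.542, -0, 1.393, -0.15], TCP at [0.129, 0.56, 0.219] pointing down, gripper open.
Joint ranges: [-2.73, 2.73], [-0.86, 2.22], [0.23, 2.46], [-1.11, 4.25], [0.08, 2.63], [-2.82, 2.82]. Speed limits (rad/s): [2.79, 2.79, 3.14, 3.14, 3.14, 3.14].

## Interface

Orientations are given as a rotation vector (axis times angle).
In Python, from bench import read_state, capture, camera_info, workorder gives the robot as it stands.
- The arm moves only by the tool step_arm, never from a script. Its argument "series" is a list that holds one entry, the list of rows, each a list of 7 numbers: the shift along the world's x, y, z scaled (see below), then the turn, a rotation vector about the world's x, y, z scaled (see below), then the opening, from 0 (shut) to 1 (fully open). A call has 1 to 20 rows; each row shifts and turns the commanded pose from where the row before left it; what a row does not reach is not made up. The controller multiplies each number of a shift by 0.3 m and each number of a turn by 180 degrees. A row lasts 1/8 s, in which the tool goes at most 62.5 mm and 10.7 degrees, less where a joint would pass 70% of its speed; a pose out of reach is approached as far as the arm can. A call with a number of a shift or a turn outside -1 to 1 is refused whole. A call with a gripper value outside its range is refused whole. The fingers move at their own pace and stop on an object; "newtons" is the grip in N (left out, the last holds). Time passes only in rows, so rows that do not move let the fingers close. It gives the time, the measured TCP pose, the force, the opening and the grip force at its end, in the units of the state.
- read_state(): the state, without advancing time (a new reading comes with each control period).
- capture(name): name is "side" or "top"; returns the picture (420x560x3 uint8, red, green, blue); there is no depth.
- camera_info(name): a dict with "intrinsics" (3x3 intrinsics, pixels), "distortion" ([k1, k2, p1, p2, k3] as OpenCV has them; the pictures are not rectified), "R" (3x3) and "t" (3): a world point X has camera coordinates R X + t. Camera axes: x right, y down, z forward; pixel columns grow to the right and rows downward; lengths in m; the calibration is good to about 2 mm. A picture is of the moment at which its call begins. camera_info takes no time and is no camera call.
- workorder.close_job(): hands the job in; it is judged then, once.
The state is a dict: "clock": time; "qpos": joint angles; "qd": joint speeds; "tau": joint torques, N m; "tcp_pos": TCP position; "tool_rot": TCP orientation; "contact_force": force on the tool from outside, world axes, zero at the start; "moment": the same for the moment, N m; "grip_width": finger opening in m; "finger_force": force on a finger pad.
Only numpy, scipy, OpenCV 4.12 (cv2) and the standard library are available. Lean on these libraries where they do the work, as an engineer would, in place of code of your own. Each camera call takes 0.05 s, during which the arm holds its last target. There are 200 camera calls.

## Task

Bring the grey mortar cube under the needle of the rotary specimen table: with a fingertip push the red plunger cap down, turn the table with it by one notch to the side that carries the cube under the needle, and let the plunger spring fully up into that next notch. Touch none of the specimens and pick nothing up; leave the other things on the bench where they are.

Things in the scene. Friction and masses are not known exactly. Their poses are not given: they have to be found in the camera images.
- index_stand: fixed stand: grey drum with a steel flange 264 mm across, its top 44 mm above the bench, with six notches 60 degrees apart, each with a red dot. Placed and turned differently each time. Origin on the table's axis at bench level, z up, x from the axis towards the needle. A post on the axis (34 mm across, 137 mm high) carries the needle on a short arm; nothing else of the stand is higher.
- turntable (a joint): angle (rad) of the aluminium turning table (224 mm across, top 58 mm above the bench), positive counter-clockwise from above. Starts at 0, locked in a notch by the plunger, which turns with it; the next notches are at +1.047 and -1.047, stops at +-1.6. With the plunger down it turns with about 1 N at the plunger and stays where it is left.
- plunger (a joint): how far the plunger is pressed down (m): 0 = up, its brass tooth in a notch, table locked; 0.016 = down on its stop. Spring 4 N at the top, 9 N at the bottom. The tooth is clear of the flange beyond 0.012. Let up between notches, it rides under the flange at about 0.0115 until it meets a notch with nothing holding the cap down; it finds a notch within about 4 mm (0.03 rad).
- plunger_dish (a point): centre of the floor of the plunger's dished red cap, 152 mm from the table's axis, opposite the needle at table angle 0; 94 mm above the bench when up, 78 mm when down. The dish is 50 mm across inside (58 outside), its rim 10 mm above its floor, so a fingertip in it can press down and push the table round.
- needle_tip (a point): tip of the fixed brass needle, 75 mm from the table's axis, 107 mm above the bench, 9 mm over the top of the cube when that is beneath it
- cube_center (a point): centre of the loose grey mortar cube, 40 mm a side, standing in one of the six round pockets of the turning table (pocket centres 75 mm from the axis, every 60 degrees, rims 5 mm high, 60 mm inside). It starts 60 degrees to one side or the other of the needle and rides round with the table.
- crucible_side_center (a point): centre of a loose white porcelain crucible, 44 mm across, 37 mm high, in the pocket 60 degrees to the other side of the needle; rides with the table
- crucible_mid_center (a point): centre of a second such crucible, at the start in the pocket under the needle; rides with the table
- tape: roll of tape lying flat, 96 mm across, 25 mm high, origin under its centre; bystander
- tin: round aluminium sample tin with a white lid, 66 mm across, 46 mm high, origin under its centre; bystander
- watch: grey stopwatch with a dark rounded case, 71x60x19 mm, origin under its centre; bystander
Not all that is in view belongs to the job. What is shaped like the part that bears cube_center but green is not meant. Leave any orange look-alike of the part that bears crucible_mid_center alone.

How it is judged:
On the way, in this order (a step that is already met when the one before it is completed fails the run):
1. the plunger is pressed in while the table still stands at its first notch (value of joint plunger above 0.008 m and value of joint turntable between -0.15 and 0.15 rad), for 0.02 s.
2. the table has left its first notch ((value of joint turntable above 0.3 rad or value of joint turntable below -0.3 rad)), for 0.02 s.
At the end, for the whole second after the job is handed in: the cube's centre is within 12 mm (horizontally) of the needle, the table stands within 0.04 rad of a neighbouring notch and is at rest, the plunger has sprung up to within 3 mm of the top, and the cube and both crucibles stand upright on the table (horizontal distance between cube_center and needle_tip below 0.012 m and value of joint plunger below 0.003 m and (value of joint turntable between 1.007 and 1.087 rad or value of joint turntable between -1.087 and -1.007 rad) and velocity of joint turntable between -0.05 and 0.05 rad/s and angle between each of cube_center, crucible_side_center, crucible_mid_center's own z axis and vertical below 0.1 rad and height (world z) of cube_center between 0.072 and 0.084 m and height (world z) of crucible_side_center between 0.07 and 0.082 m and height (world z) of crucible_mid_center between 0.07 and 0.082 m); the robot touches nothing.
It fails at once if the cube is lifted (height (world z) of cube_center above 0.095 m).
It fails at once if the crucible at the side is lifted (height (world z) of crucible_side_center above 0.095 m).
It fails at once if the crucible in the middle is lifted (height (world z) of crucible_mid_center above 0.095 m).
It fails at once if a tape roll, tin or stopwatch is pushed or picked up (moved over 20 mm) (distance of any of tape, tin, watch from where it was at the start of the episode above 0.02 m).
It fails at once if the fingers or the arm touch a specimen (contact force between any of the arm, the fingers and cube above 0.3 N or contact force between any of the arm, the fingers and crucible_side above 0.3 N or contact force between any of the arm, the fingers and crucible_mid above 0.3 N).
It also fails if it takes over 40 s, if anything falls off the work surface, if the arm or the gripper's body presses on something with over 40 N, if the wrist force passes 120 N, or if a joint passes its speed limit or range.

## Working session

There is one attempt and no reset: what is moved stays moved. The work goes in short steps, Python scripts to look and compute and a tool call to move; the robot and the scene stay as the last step left them, time stands still between calls to the robot, and variables do not carry over. Pictures are saved under pics/ and viewed, at most 10 in all, crops included, and the job is handed in when it is done.

Besides the shell and the picture viewer there is one more tool, called as name(argument=value, ...), one argument or row to a line, values as JSON. step_arm: Moves the arm, as the interface text tells. Shifts and turns lie within -1 to 1; 1 stands for 0.3 m of shift or 180 degrees of turn. Its arguments: {"type":"object","properties":{"series":{"type":"array"},"newtons":{"type":"number"}},"required":["series"]}

```bash
mkdir -p pics
python3 - <<'E'
from bench import *
import cv2,numpy as np
for n in("top","side"):
    cv2.imwrite(f"pics/{n}0.png",capture(n)[:,:,::-1]); print(n,camera_info(n))
s=read_state();print(s)
E
```

```text
top {'intrinsics': array([[398.07910239,   0.        , 280.84482669],
       [  0.        , 398.07910239, 209.66662081],
       [  0.        ,   0.        ,   1.        ]]), 'distortion': array([-0.01679923,  0.        ,  0.        ,  0.        ,  0.        ]), 'R': array([[-0.02207192, -0.99925093, -0.03178706],
       [-0.98523849,  0.02713916, -0.16902244],
       [ 0.1697585 ,  0.02758718, -0.98509949]]), 't': array([-0.1429097 ,  0.51521377,  0.98012733])}
side {'intrinsics': array([[403.45264199,   0.        , 275.96244714],
       [  0.        , 403.45264199, 205.11545418],
       [  0.        ,   0.        ,   1.        ]]), 'distortion': array([0.03500504, 0.        , 0.        , 0.        , 0.        ]), 'R': array([[-0.90334256, -0.42886618,  0.00678357],
       [-0.28996262,  0.59895618, -0.74644033],
       [ 0.31605996, -0.6762583 , -0.66541777]]), 't': array([0.38217918, 0.31885254, 1.04130457])}
{'clock': 0.1, 'qpos': array([ 1.19349719e+00,  2.07341482e-01,  1.54278899e+00, -1.45439554e-05,
        1.39350567e+00, -1.50514171e-01]), 'qd': array([-1.38848320e-04, -4.78585879e-04, -2.96399479e-03, -6.34259214e-05,
       -1.10799440e-03,  2.22674827e-04]), 'tau': array([ 9.85003157e-05, -3.71865892e+01, -2.82293540e+01,  6.99870265e-02,
        3.10888700e-02, -4.06794709e-05]), 'tcp_pos': array([0.12905064, 0.55961673, 0.21841358]), 'tool_rot': array([-3.55407127e-01, -3.12090025e+00,  3.10411742e-03]), 'contact_force': array([-0.36962308,  0.21174024, -1.16313126]), 'moment': array([ 0.00318726, -0.01376356,  0.02224664]), 'finger_force': 0.0, 'grip_width': 0.09405894998289391}
```

View pics/top0.png

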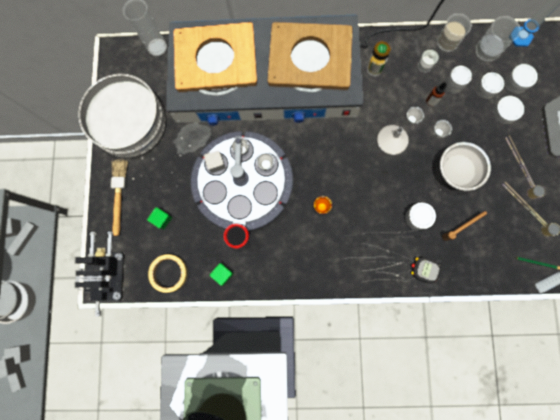

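View pics/side0.png

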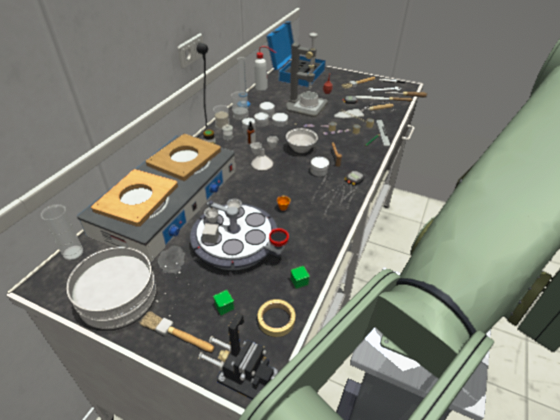

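The top view shows the needle post at (239,172) and the needle arm pointing up to about (239,145). The red cap is at (236,236).

Look-alikes (top view):
- **Cube:** the grey one at (215,161) in a pocket is the target. The green ones at (158,217) and (221,274) are not.
- **Crucibles:** the white ones are at (265,162) and (241,150). The orange one at (322,205) is not part of the job.
- **Red things:** the cap ring at (236,236), plus small notch dots.

The cube sits left of the needle, so the table has to turn clockwise (−60°).

```bash
cat > h.py <<'E'
from bench import *
import cv2,numpy as np
def ray(n,uv,z):
    c=camera_info(n);p=cv2.undistortPoints(np.array(uv,float).reshape(-1,1,2),c["intrinsics"],c["distortion"])[:,0]
    d=np.c_[p,np.ones(len(p))]@c["R"]; o=-c["R"].T@c["t"]
    return o+d*((z-o[2])/d[:,2])[:,None]
def red(im):
    h=cv2.cvtColor(im,cv2.COLOR_RGB2HSV)
    return (((h[...,0]<5)|(h[...,0]>174))&(h[...,1]>150)&(h[...,2]>60)).astype(np.uint8)
def cap(n,im=None):
    m=red(capture(n) if im is None else im)
    k,l,s,c=cv2.connectedComponentsWithStats(m)
    out=[]
    for i in range(1,k): out.append((s[i].tolist(),c[i].round(1).tolist()))
    return m,l,out
def proj(n,X):
    c=camera_info(n);return cv2.projectPoints(np.array(X,float).reshape(-1,3),cv2.Rodrigues(c["R"])[0],c["t"],c["intrinsics"],c["distortion"])[0][:,0]
def circ(P):
    A=np.c_[2*P[:,:2],np.ones(len(P))];x=np.linalg.lstsq(A,(P[:,:2]**2).sum(1),rcond=None)[0]
    return x[:2],np.sqrt(x[2]+x[:2]@x[:2])
E
python3 - <<'E'
from h import *
T={n:capture(n) for n in("top","side")}
for n in T:
    m,l,o=cap(n,T[n])
    for s,c in o:
        if s[4]>0 and (n=="top" or s[4]>30): print(n,s,c,ray(n,c,.044)[0].round(3))
    i=max(range(len(o)),key=lambda i:o[i][0][4] if (n=="side" or 150<o[i][1][0]<320) else 0)
    cn=max(cv2.findContours((l==i+1).astype(np.uint8),0,cv2.CHAIN_APPROX_NONE)[0],key=len)
    P=ray(n,cn[:,0],.104);print(n,"cap circle@rim",circ(P))
# aluminium disc in top view
im=T["top"]; h=cv2.cvtColor(im,cv2.COLOR_RGB2HSV); m=((h[...,2]>165)&(h[...,1]<60)).astype(np.uint8)
k,l,s,c=cv2.connectedComponentsWithStats(m); i=l[205,228] or l[180,255]; 
cn=max(cv2.findContours((l==i).astype(np.uint8),0,cv2.CHAIN_APPROX_NONE)[0],key=len)
hull=cv2.convexHull(cn)[:,0]; print("disc",i,s[i],circ(ray("top",hull,.058)))
cv2.imwrite("pics/crop.png",cv2.resize(im[115:290,130:340,::-1],None,fx=3.4,fy=3.4,interpolation=cv2.INTER_CUBIC))
E
```

```text
top [344, 111, 5, 4, 13] [346.0, 112.6] [ 0.768 -0.335  0.044]
top [223, 224, 26, 25, 246] [235.9, 236.3] [ 0.446 -0.04   0.044]
top [411, 263, 4, 5, 16] [412.6, 265.0] [ 0.363 -0.479  0.044]
top cap circle@rim (array([ 0.44017784, -0.04825074]), np.float64(0.029075029343465918))
side [324, 80, 7, 13, 53] [327.3, 86.7] [ 0.676 -1.118  0.044]
side [270, 228, 19, 19, 172] [279.2, 237.2] [ 0.457 -0.094  0.044]
side cap circle@rim (array([ 0.43588423, -0.04323925]), np.float64(0.030703272183407185))
disc 31 [ 197  137   88   88 4996] (array([ 0.59249232, -0.05390354]), np.float64(0.113531601758843))
```

View pics/crop.png

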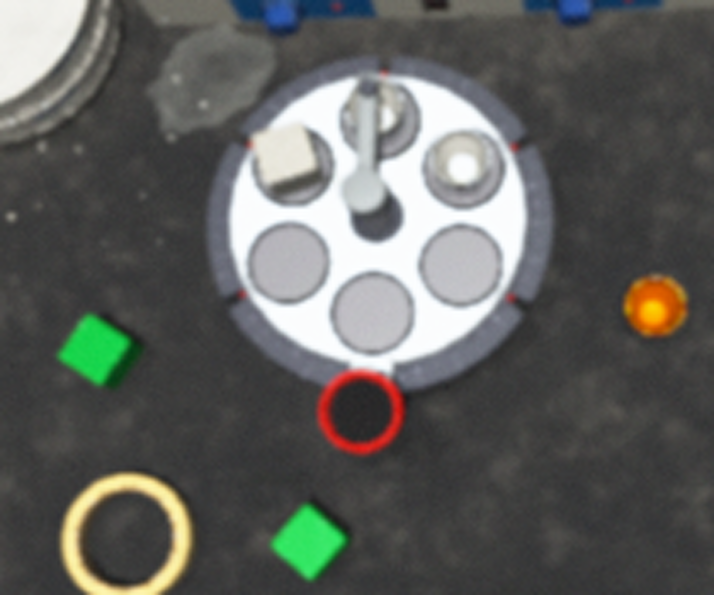

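The crop confirms it: grey cube left of the needle, middle crucible under it, cap at (236,236) in the full image. The axis is at about (0.592,-0.054) and the cap at (0.440,-0.048), 152 mm apart as stated. Next I shut the gripper and move over the cap.

step_arm(
  series=[
    [[0,0,0.07,0,0,0,0],[0,0,0.07,0,0,0,0],[0.069,-0.135,0,0,0,0,0],[0.069,-0.135,0,0,0,0,0],[0.069,-0.135,0,0,0,0,0],[0.069,-0.135,0,0,0,0,0],[0.069,-0.135,0,0,0,0,0],[0.069,-0.135,0,0,0,0,0],[0.069,-0.135,0,0,0,0,0],[0.069,-0.135,0,0,0,0,0],[0.069,-0.135,0,0,0,0,0],[0.069,-0.135,0,0,0,0,0],[0.069,-0.135,0,0,0,0,0],[0.069,-0.135,0,0,0,0,0],[0.069,-0.135,0,0,0,0,0],[0.069,-0.135,0,0,0,0,0],[0.069,-0.135,0,0,0,0,0],[0,0,0,0,0,0,0],[0,0,0,0,0,0,0]],
  ],
  newtons=10,
)

```text
clock: 2.58
tcp_pos: [0.4393, -0.0468, 0.2611]
tool_rot: [-0.356, -3.12, -0.001]
contact_force: [-0.1, 0.2, 0.3]
grip_width: 0.0004
finger_force: 0.0
```

step_arm(
  series=[
    [[0,0,-0.12,0,0,0,0],[0,0,-0.12,0,0,0,0],[0,0,-0.12,0,0,0,0],[0,0,-0.08,0,0,0,0],[0,0,-0.05,0,0,0,0],[0,0,0,0,0,0,0]],
  ],
)

```text
clock: 3.32
tcp_pos: [0.4389, -0.0462, 0.1138]
tool_rot: [-0.353, -3.12, -0.001]
contact_force: [0.3, 0.1, -0.1]
grip_width: 0.0006
finger_force: 0.0
```

Run:
```python
from h import *
print(read_state()["tcp_pos"],read_state()["contact_force"])
im=capture("side"); cv2.imwrite("pics/s1.png",cv2.resize(im[150:320,150:390,::-1],None,fx=3.3,fy=3.3,interpolation=cv2.INTER_CUBIC))
```

```text
[ 0.43886972 -0.04621833  0.11377698] [ 0.34156699  0.13890926 -0.06902127]
```

View pics/s1.png

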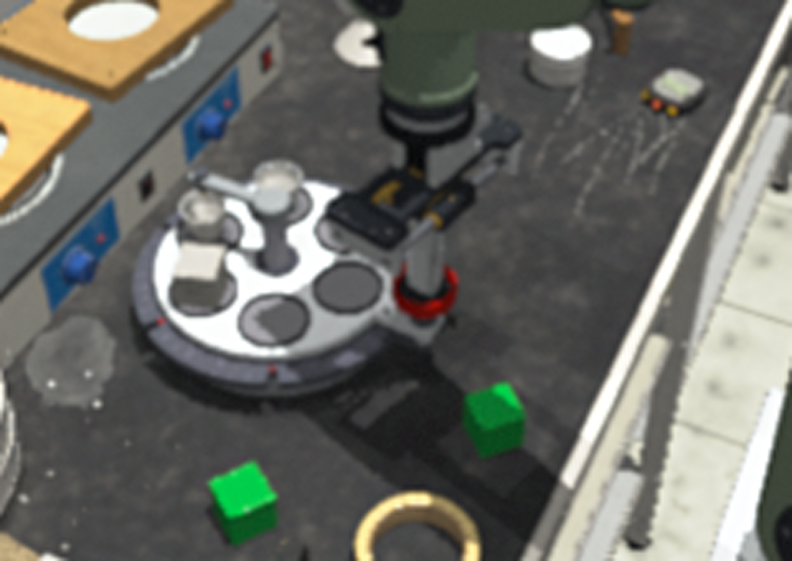

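The fingertips are inside the red cap, at (425,285) in the crop. Now I press.

step_arm(
  series=[
    [[0,0,-0.02,0,0,0,0],[0,0,-0.02,0,0,0,0],[0,0,-0.02,0,0,0,0],[0,0,-0.012,0,0,0,0],[0,0,0,0,0,0,0],[0,0,0,0,0,0,0]],
  ],
)

```text
clock: 4.12
tcp_pos: [0.4413, -0.0476, 0.0942]
tool_rot: [0.356, 3.118, -0.0]
contact_force: [-1.6, 1.0, 7.4]
grip_width: 0.0004
finger_force: 3.7
```

step_arm(
  series=[
    [[0,0,-0.008,0,0,0,0],[0,0,0,0,0,0,0],[0,0,0,0,0,0,0]],
  ],
)

```text
clock: 4.5
tcp_pos: [0.4413, -0.0477, 0.0922]
tool_rot: [0.355, 3.118, -0.001]
contact_force: [-0.9, 0.3, 9.7]
grip_width: 0.0007
finger_force: 4.9
```

step_arm(
  series=[
    [[0.004,0.044,0,0,0,0,0],[0.007,0.044,0,0,0,0,0],[0.012,0.042,0,0,0,0,0],[0.014,0.042,0,0,0,0,0],[0.019,0.039,0,0,0,0,0],[0.021,0.039,0,0,0,0,0],[0,0,0,0,0,0,0]],
  ],
)

```text
clock: 5.38
tcp_pos: [0.4658, 0.0281, 0.0925]
tool_rot: [0.354, 3.116, 0.001]
contact_force: [1.3, 0.2, 7.9]
grip_width: 0.0007
finger_force: 4.2
```

Run:
```python
from h import *
s=read_state();print(s["tcp_pos"],s["contact_force"])
im=capture("side"); cv2.imwrite("pics/s2.png",cv2.resize(im[150:320,150:390,::-1],None,fx=3.3,fy=3.3,interpolation=cv2.INTER_CUBIC))
```

```text
[0.46580003 0.02808378 0.09250296] [1.28052631 0.20384474 7.92307805]
```

View pics/s2.png

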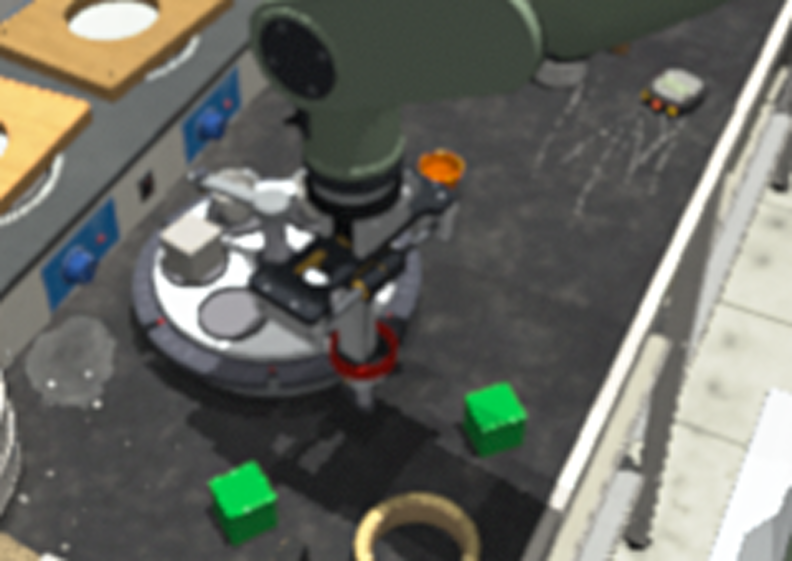

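The table turns with the finger: the cube has moved towards the needle, and the cap is now at (363,350) in the crop. I continue the arc.

step_arm(
  series=[
    [[0.025,0.036,0,0,0,0,0],[0.026,0.034,0,0,0,0,0],[0.031,0.031,0,0,0,0,0],[0.033,0.029,0,0,0,0,0],[0.036,0.025,0,0,0,0,0],[0.037,0.023,0,0,0,0,0],[0,0,0,0,0,0,0]],
  ],
)

```text
clock: 6.3
tcp_pos: [0.5227, 0.0815, 0.0927]
tool_rot: [0.355, 3.115, 0.002]
contact_force: [0.4, -0.0, 7.8]
grip_width: 0.0003
finger_force: 4.2
```

```bash
cat > m.py <<'E'
from h import *
s=read_state();print(s["tcp_pos"],s["contact_force"])
A=np.array([.5925,-.0539])
for n in("side","top"):
    im=capture(n); m,l,o=cap(n,im)
    big=[i for i in range(len(o)) if o[i][0][4]>8 and (n=="side" and 150<o[i][1][1]<320 or n=="top" and 150<o[i][1][0]<300)]
    print(n,[o[i] for i in big])
    if not big: continue
    mm=np.isin(l,[i+1 for i in big]).astype(np.uint8); pts=cv2.convexHull(np.argwhere(mm)[:,::-1].astype(np.int32))[:,0]
    for z in(.088,.104):
        c,r=circ(ray(n,pts,z));d=c-A;print(z,c.round(4),r.round(4),"ang",np.degrees(np.arctan2(d[1],d[0])).round(2),np.hypot(*d).round(4))
    if n=="side": cv2.imwrite("pics/s_%.2f.png"%s["clock"],cv2.resize(im[150:320,150:390,::-1],None,fx=3.3,fy=3.3,interpolation=cv2.INTER_CUBIC)); print("pics/s_%.2f.png"%s["clock"])
E
python3 m.py
```

```text
[0.52270535 0.08147854 0.09273685] [ 0.36019838 -0.01739855  7.81500978]
side [([223, 254, 21, 18, 125], [234.9, 265.6])]
0.088 [0.5109 0.0829] 0.0302 ang 120.81 0.1593
0.104 [0.5033 0.0942] 0.0296 ang 121.07 0.1729
pics/s_6.30.png
top [([177, 214, 17, 5, 36], [184.5, 216.6])]
0.088 [0.5096 0.0766] 0.0231 ang 122.43 0.1546
0.104 [0.5068 0.0722] 0.0227 ang 124.21 0.1525
```

The cap measures about 2.4° short of the notch, lagging behind the finger. I nudge it on by about 6 mm.

step_arm(
  series=[
    [[0.01,0.005,0,0,0,0,0],[0.009,0.005,0,0,0,0,0],[0,0,0,0,0,0,0]],
  ],
)

```text
clock: 6.78
tcp_pos: [0.5275, 0.0839, 0.0926]
tool_rot: [0.355, 3.116, 0.0]
contact_force: [-0.3, -0.0, 8.2]
grip_width: 0.0005
finger_force: 4.0
```

```bash
python3 m.py
```

```text
[0.52750559 0.08393459 0.09257321] [-0.32716392 -0.04392356  8.2367939 ]
side [([222, 254, 20, 18, 121], [232.9, 265.7])]
0.088 [0.5144 0.0853] 0.0299 ang 119.28 0.1596
0.104 [0.5067 0.0966] 0.0293 ang 119.69 0.1732
pics/s_6.78.png
top [([176, 212, 17, 6, 39], [183.9, 214.9])]
0.088 [0.5142 0.079 ] 0.0229 ang 120.52 0.1542
0.104 [0.5112 0.0746] 0.0225 ang 122.31 0.152
```

step_arm(
  series=[
    [[0,0,0.02,0,0,0,0],[0,0,0.02,0,0,0,0],[0,0,0.03,0,0,0,0],[0,0,0.03,0,0,0,0],[0,0,0,0,0,0,0]],
  ],
)

```text
clock: 7.5
tcp_pos: [0.5251, 0.0842, 0.1209]
tool_rot: [0.355, 3.121, 0.0]
contact_force: [0.2, -0.2, 0.2]
grip_width: 0.0005
finger_force: 0.0
```

```bash
python3 m.py
```

```text
[0.52510579 0.08418173 0.12087313] [ 0.20435572 -0.1516764   0.18955796]
side [([221, 251, 21, 18, 128], [231.5, 262.3])]
0.088 [0.5229 0.0753] 0.03 ang 118.32 0.1467
0.104 [0.515  0.0867] 0.0294 ang 118.86 0.1606
pics/s_7.50.png
top [([174, 209, 17, 7, 43], [180.5, 213.0])]
0.088 [0.5152 0.0854] 0.022 ang 119.02 0.1593
0.104 [0.5123 0.0809] 0.0217 ang 120.76 0.1568
```

The cap seems to be fully up. I retreat and check.

step_arm(
  series=[
    [[0,0,0.1,0,0,0,0],[0,0,0.12,0,0,0,0],[0,0,0.12,0,0,0,0],[0,0,0.12,0,0,0,0],[-0.1,0.12,0,0,0,0,0],[-0.1,0.13,0,0,0,0,0],[-0.1,0.13,0,0,0,0,0],[-0.1,0.13,0,0,0,0,0],[0,0.13,0,0,0,0,0],[0,0.13,0,0,0,0,0],[0,0.13,0,0,0,0,0],[0,0,0,0,0,0,0],[0,0,0,0,0,0,0]],
  ],
)

```text
clock: 9.22
tcp_pos: [0.4046, 0.3535, 0.2577]
tool_rot: [-0.355, -3.12, 0.003]
contact_force: [-0.0, 0.8, -0.0]
grip_width: 0.0003
finger_force: 0.0
```

```bash
python3 m.py
python3 - <<'E'
from h import *
im=capture("top"); cv2.imwrite("pics/t9.png",cv2.resize(im[115:290,130:340,::-1],None,fx=3.4,fy=3.4,interpolation=cv2.INTER_CUBIC))
E
mv pics/s_[89]*.png pics/s9.png; mv pics/s_1*.png pics/s9.png 2>/dev/null
```

```text
[0.40458341 0.35346902 0.25766032] [-0.01848262  0.77495682 -0.01439582]
side [([232, 250, 8, 5, 20], [235.8, 251.6])]
0.088 [0.5252 0.051 ] 0.0115 ang 122.66 0.1246
0.104 [0.5173 0.0629] 0.0112 ang 122.76 0.139
pics/s_9.22.png
top [([171, 192, 25, 25, 262], [183.4, 204.0])]
0.088 [0.5247 0.0837] 0.0313 ang 116.25 0.1534
0.104 [0.5215 0.0792] 0.0307 ang 118.06 0.1508
```

View pics/t9.png

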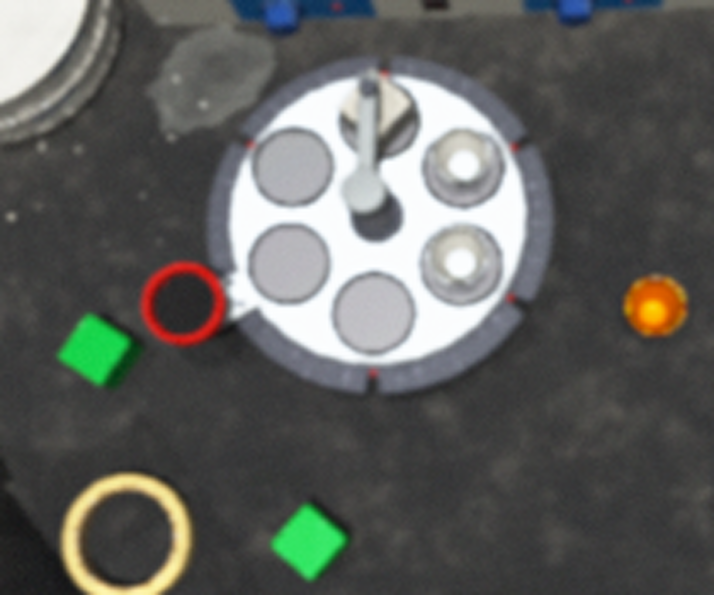

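View pics/s9.png

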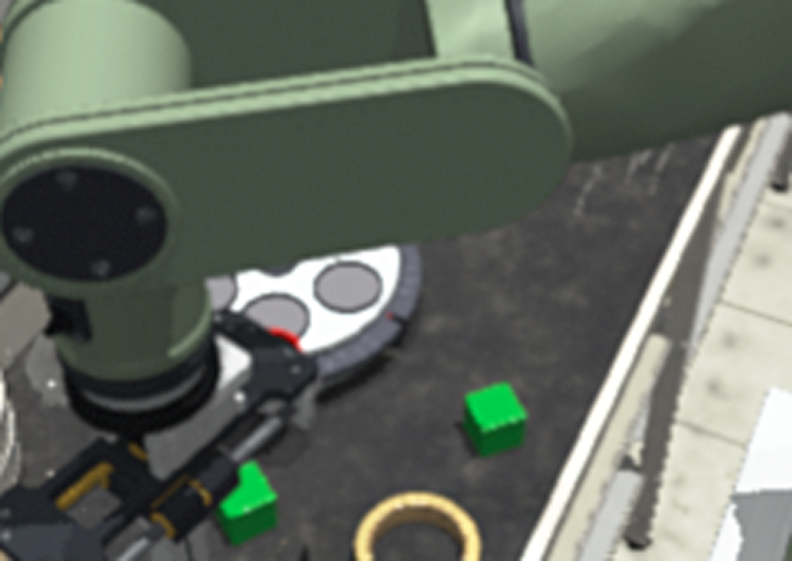

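The top view shows the cube under the needle and the cap at 118.1°, within about 0.2° of the notch. The arm hides the cap in the side view, so I clear it to measure the cap's height.

step_arm(
  series=[
    [[-0.1,0.1,0,0,0,0,0],[-0.1,0.1,0,0,0,0,0],[-0.1,0.1,0,0,0,0,0],[-0.1,0.1,0,0,0,0,0],[-0.1,0.1,0,0,0,0,0],[-0.1,0.1,0,0,0,0,0],[-0.1,0.1,0,0,0,0,0],[0,0,0,0,0,0,0],[0,0,0,0,0,0,0]],
  ],
)

```text
clock: 10.5
tcp_pos: [0.1958, 0.5633, 0.2584]
tool_rot: [0.357, 3.121, -0.001]
contact_force: [-0.5, 0.2, 0.1]
grip_width: 0.0006
finger_force: 0.0
```

```bash
python3 m.py
python3 - <<'E'
from h import *
def tri(a,b):
    P=[];q=[]
    for n,u in(("top",a),("side",b)):
        c=camera_info(n);P.append(np.c_[c["R"],c["t"]]);q.append(cv2.undistortPoints(np.array([[u]],float),c["intrinsics"],c["distortion"])[0].T)
    X=cv2.triangulatePoints(P[0],P[1],q[0],q[1])[:,0];return X[:3]/X[3]
def cc(n):
    m,l,o=cap(n); return [x for x in o if x[0][4]>30 and 150<x[1][0]<300 and 150<x[1][1]<300]
print("start",tri((235.9,236.3),(279.2,237.2)))
t,s=cc("top"),cc("side");print(t,s)
if t and s: print("now",tri(t[0][1],s[0][1]))
E
```

```text
[0.19576424 0.56334883 0.25840698] [-0.54433436  0.1956403   0.13210503]
side [([220, 250, 22, 19, 185], [230.8, 259.8])]
0.088 [0.5243 0.0744] 0.0314 ang 117.99 0.1452
0.104 [0.5164 0.0858] 0.0308 ang 118.56 0.1591
pics/s_10.50.png
top [([171, 192, 25, 25, 260], [183.3, 203.9])]
0.088 [0.5248 0.0839] 0.031 ang 116.18 0.1536
0.104 [0.5216 0.0794] 0.0305 ang 117.99 0.151
start [ 0.4382736  -0.04800791  0.09662408]
[([171, 192, 25, 25, 259], [183.4, 204.0])] [([220, 250, 22, 19, 183], [230.8, 259.7])]
now [0.52151361 0.08185175 0.09391548]
```

Triangulated cap height is 94 mm, against 97 mm at the start, where riding under the flange would give about 85 mm. So the plunger is up in the notch, and I hand the job in.

```bash
python3 -c "
from bench import workorder
print(workorder.close_job())"
```

```text
the job is handed in; nothing more can be done
None
```

The job is handed in, result not reported: the table is turned one notch (−60°), the cube appears under the needle in the top view, and the cap reads about 3 mm below its starting height (within measurement error), so I took the plunger as fully up.

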